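# Seat the chill rod in the open carafe

## Task

Take the steel chill rod from the wooden stand and put its foot into the narrow opening of the liner, in the one carafe that is not stoppered. Let go so that the rod stands there by itself, held part way by the seal, and then press it down from above until the underside of its flat head rests on the liner. Leave the stoppers, the short stirrer, and the tumbler, small cup and coasters around the stand where they are.

Things in the scene. Friction and masses are not known exactly. Their poses are not given: they have to be found in the camera images.
- rod: The chill rod: polished steel, a straight 8 mm diameter shank 80 mm long below a flat round head (disc 24 mm diameter, 12 mm thick); 92 mm overall, about 60 g. Origin at the centre of the foot, z up along the shank to the head. It starts upright in one of the two holes of the stand (foot 10 mm above the counter, head top 102 mm), either hole.
- rod_collar (a point): Centre of the underside of the chill rod's head, 80 mm above its foot; axes as the rod's.
- stirrer: A short steel stirrer with a ball head (20 mm ball on an 8 mm shank, 72 mm overall) in the other hole of the stand. Origin at its foot, z up. To be left there.
- stand: Dark wooden block 50 x 140 x 45 mm (x, y, z), fixed to the counter; two vertical 10.5 mm holes 35 mm deep at y = -40 and +40 mm. Origin at the centre of its underside. It stands to the left or to the right, the caddy on the other side.
- caddy: Dark wooden tray 115 x 310 mm, 24 mm high, with three identical amber glass carafes fixed in a row along its y axis at y = -95, 0 and +95 mm. Each carafe has an 80 mm body, a 34 mm outer neck from 95 mm height up, and its rim at 150 mm. Fixed; origin at the centre of the tray's underside, on the counter. Two carafes are stoppered, one has the liner: any of the three.
- liner: Grey silicone liner fixed in the neck of the one open carafe: a 36 mm flange 6 mm thick lying on the rim, with a funnel mouth of 18 mm diameter narrowing over 10 mm to a straight 11 mm bore that ends 56 mm below the flange's top. Origin on its axis in the carafe's rim plane (150 mm above the counter), z up.
- liner_mouth (a point): Centre of the liner's mouth, level with the flange's top (156 mm above the counter); z up. The rod's head comes to rest at this level.
- seal (a joint): Travel of the sliding seal inside the liner, in m, growing as the rod is pushed down. It starts between 0 and 0.008. Its top stops the rod's foot 45 mm (plus this value) below the flange's top, so that a released rod stands 27 to 35 mm proud; it gives way under about 4 N and stays where it is pushed. When the rod's head rests on the liner it reads about 0.035.
- stopper_a: Wooden stopper in the neck of a carafe: 34 mm disc 5 mm thick lying on the rim, 26 mm ball on top; 28 mm high above the rim. Origin in the rim plane, z up. Loose, to be left alone.
- stopper_b: A second stopper, the same, in another carafe.
- tumbler: Glass tumbler, 72 mm wide, 85 mm high, near the stand. Origin under its centre.
- jigger: Small steel cup, 42 mm wide, 50 mm high, near the stand. Origin under its centre.
- coasters: Stack of cork coasters, 95 x 95 x 24 mm, near the stand on the robot's side. Origin under its centre.
Mind the look-alikes: they are no part of the job. What is shaped like the rod but red or yellow is not meant.

How it is judged (in metres and radians):
On the way:
1. the chill rod, let go, stands by itself in the liner's opening, its head still proud of the liner (z of rod in the frame of liner_mouth below -0.03 m and horizontal distance between rod and liner_mouth below 0.006 m and z of rod_collar in the frame of liner_mouth above 0.012 m and contact force between the fingers and rod below 0.05 N), for 0.2 s.
At the end, for the whole second after the job is handed in: The chill rod stands upright (within 0.1 rad) and at rest in the liner of the open carafe, on its axis within 6 mm, with the underside of its head no more than 4 mm above the top of the liner, released; both stoppers still sit in their carafes (z of rod_collar in the frame of liner_mouth below 0.004 m and horizontal distance between rod_collar and liner_mouth below 0.006 m and angle between rod's own z axis and vertical below 0.1 rad and linear speed of rod below 0.01 m/s and z of each of stopper_a, stopper_b in the frame of caddy above 0.146 m); the robot touches nothing.
It fails at once if a stopper is shifted by more than 12 mm (distance of any of stopper_a, stopper_b from where it was at the start of the episode above 0.012 m).
It fails at once if the stirrer is pulled out or shifted by more than 15 mm (distance of stirrer from where it was at the start of the episode above 0.015 m).
It fails at once if the tumbler, the small cup or the coasters are shifted by more than 30 mm (distance of any of tumbler, jigger, coasters from where it was at the start of the episode above 0.03 m).
It also fails if it takes over 51 s, if anything falls off the work surface, if the arm or the gripper's body presses on something with over 40 N, if the wrist force passes 120 N, or if a joint passes its speed limit or range.

## Robot

A 6-joint arm with a two-finger parallel gripper is mounted at the origin on the work surface. World frame = base frame: x ahead of the robot, y to its left, z up, the work surface at z = 0. Lengths are in mm, angles in rad, forces in N, time in s.
With the tool pointing down it reaches from about 350 to 875 mm from the base axis. Payload 4.2 kg.
Tool frame: the origin (TCP) lies midway between the tips of the shut fingers; the grasp point (between the pads) lies 19 mm behind it (arm.tcp_to_grasp is the distance from the TCP to the grasp point, in mm); z points along the fingers, y is the line along which they close (so a half turn about z gives the same grasp; the last joint's range is limited). The gripper opens to 85 mm and grips with 20 to 120 N. Pads are 22 mm wide; open, the fingers measure 114 mm over their backs; the gripper's body (76 mm by 85 mm) begins 54 mm behind the grasp point. The pads swing forward as they close: fully open they stand 13 mm farther back than shut.
Start: joints at [0.259, 0.385, 0.008, 0, -1.194, -0.259], TCP at [624.979, 0.025, 231.312] pointing down, gripper open.
Joint ranges: [-3.14, 3.14], [-1.21, 2.06], [-1.07, 1.41], [-3.16, 2.05], [-2.99, -0.16], [-3.1, 3.1]. Speed limits (rad/s): [2.79, 2.79, 3.14, 3.14, 3.14, 3.14].

## Interface

Orientations are given as a unit quaternion [x, y, z, w].
In Python, from bench import arm, get_image gives the robot as it stands.
- The arm moves only by the tool drive_tool, never from a script. Its argument "deltas" is a list of rows, each a list of 2 entries, a list of its own where there are three numbers: the shift along the tool's x, y, z in cm, then the turn, a rotation vector about the tool's x, y, z in degrees. In form: [[[x, y, z], [ax, ay, az]], ...]. A call has 1 to 12 rows; each row shifts and turns the commanded pose from where the row before left it, along the tool's axes as they then stand; what a row does not reach is not made up. A row lasts 1/10 s, in which the tool goes at most 50 mm and 8.59 degrees, less where a joint would pass 70% of its speed; a pose out of reach is approached as far as the arm can. A call with a gripper value outside its range is refused whole. "claw" is the finger opening in cm, from 0 to 8.54, set as the call begins (left out, the last holds). The fingers move at their own pace and stop on an object; the grip force is fixed at half the most. Time passes only in rows, so rows that do not move let the fingers close. It gives the time, the measured TCP pose, the force, the opening and the grip force at its end, in the units of the state.
- arm.read_state(): the state, without advancing time (a new reading comes with each control period).
- get_image(name): name is "scene" or "side" or "wrist"; returns a dict with "img" (384x512x3 uint8, red, green, blue), "fx", "fy", "cx", "cy" (pixels), "D" ([k1, k2, p1, p2, k3] as OpenCV has them; the pictures are not rectified), "eye" and "orientation" of the camera in the world; the wrist camera has in their place "mount" (4x4, takes a point from camera to tool coordinates, whose origin is the TCP and whose axes are the flange's). Camera axes: x right, y down, z forward; pixel columns grow to the right and rows downward; lengths in mm; the calibration is good to about 2 mm. A picture is of the moment at which its call begins: read the wrist's pose just before it. There is no depth.
- arm.job_done(): hands the job in; it is judged then, once.
The state is a dict: "clock": time; "joints": joint angles; "joint_vel": joint speeds; "joint_efforts": joint torques, N m; "position": TCP position; "ee_rot": TCP orientation; "contact_force": force on the tool from outside, world axes, zero at the start; "wrist_torque": the same for the moment, N m; "gripper_width": finger opening in mm; "grasp_force": force on a finger pad.
Only numpy, scipy, OpenCV 4.12 (cv2) and the standard library are available. Lean on these libraries where they do the work, as an engineer would, in place of code of your own. Each camera call takes 0.05 s, during which the arm holds its last target. There are 200 camera calls.

## Working session

There is one attempt and no reset: what is moved stays moved. The work goes in short steps, Python scripts to look and compute and a tool call to move; the robot and the scene stay as the last step left them, time stands still between calls to the robot, and variables do not carry over. Pictures are saved under pics/ and viewed, at most 10 in all, crops included, and the job is handed in when it is done.

Besides the shell and the picture viewer there is one more tool, called after "Call:" by a JSON object that holds its "op" and its "data". drive_tool: Moves the arm, as the interface text tells. Its arguments: {"type":"object","properties":{"deltas":{"type":"array"},"claw":{"type":"number"}},"required":["deltas"]}

```bash
mkdir -p pics; cat > h.py <<'E'
import numpy as np,cv2
from scipy.spatial.transform import Rotation as R
from bench import arm,get_image
def cam(name):
    s=arm.read_state(); d=get_image(name)
    K=np.array([[d['fx'],0,d['cx']],[0,d['fy'],d['cy']],[0,0,1.]])
    if name=='wrist':
        T=np.eye(4);T[:3,:3]=R.from_quat(s['ee_rot']).as_matrix();T[:3,3]=s['position'];T=T@np.array(d['mount'])
        Rm,e=T[:3,:3],T[:3,3]
    else:
        o=np.array(d['orientation']);Rm=o if o.shape==(3,3) else R.from_quat(o).as_matrix();e=np.array(d['eye'])
    return d['img'],K,np.array(d['D'],float),Rm,e
def ray(c,uv):
    p=cv2.undistortPoints(np.array([[uv]],float),c[1],c[2])[0,0]
    v=c[3]@np.array([p[0],p[1],1]);return v/np.linalg.norm(v)
def atz(c,uv,z):
    v=ray(c,uv);return c[4]+v*(z-c[4][2])/v[2]
def tri(cs,uvs):
    A=np.zeros((3,3));b=np.zeros(3)
    for c,u in zip(cs,uvs):
        v=ray(c,u);P=np.eye(3)-np.outer(v,v);A+=P;b+=P@c[4]
    return np.linalg.solve(A,b)
def proj(c,X):
    rv=cv2.Rodrigues(c[3].T)[0];t=-c[3].T@c[4]
    return cv2.projectPoints(np.array(X,float).reshape(-1,1,3),rv,t,c[1],c[2])[0][:,0]
E
python3 - <<'E'
from h import *
import pickle
cs={n:cam(n) for n in('scene','side','wrist')}
pickle.dump(cs,open('c0.pkl','wb'))
for n,c in cs.items(): print(n,c[4],c[3][:,2],c[1][0,0])
for n in('scene','side'): cv2.imwrite(f'pics/{n}0.png',cv2.resize(cs[n][0][:,:,::-1],(800,600),interpolation=cv2.INTER_CUBIC))
print(arm.read_state())
E
```

```text
scene [ 854.29176416 -531.90643     688.02524951] [-0.36499992  0.6344465  -0.68136091] 361.9466435967318
side [185.79121536 906.28108241 667.10299501] [ 0.33996035 -0.80490283 -0.48637268] 492.8984085489135
wrist [624.3330813  -76.3011701  372.92445449] [-0.00291363  0.30370434 -0.95276187] 339.2969577996359
{'clock': 0.15, 'joints': array([ 2.58589127e-01,  3.85385481e-01,  6.94911231e-03, -3.11200257e-04,
       -1.19398913e+00, -2.58622156e-01]), 'joint_vel': array([ 0.00087042, -0.00229696,  0.00358524,  0.00148469,  0.00082906,
       -0.00084876]), 'joint_efforts': array([-6.03353892e-04, -3.92678475e+01,  1.88581592e+01,  4.18858320e+00,
       -3.39302780e-03,  5.70479813e-06]), 'position': array([ 6.24572675e+02, -9.79692599e-05,  2.30479240e+02]), 'ee_rot': array([-7.07054292e-01,  7.07158783e-01,  5.34572433e-04, -6.31430554e-04]), 'contact_force': array([-1.0389262 ,  0.09332944, -0.60454237]), 'wrist_torque': array([-0.01298295, -0.01659628, -0.00809631]), 'grasp_force': 0.0, 'gripper_width': 85.56675816615305}
```

View pics/scene0.png

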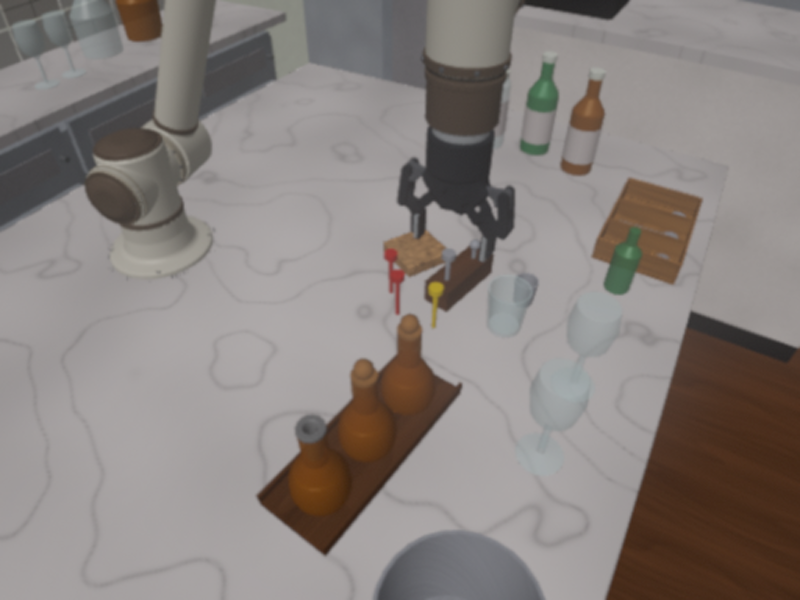

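View pics/side0.png

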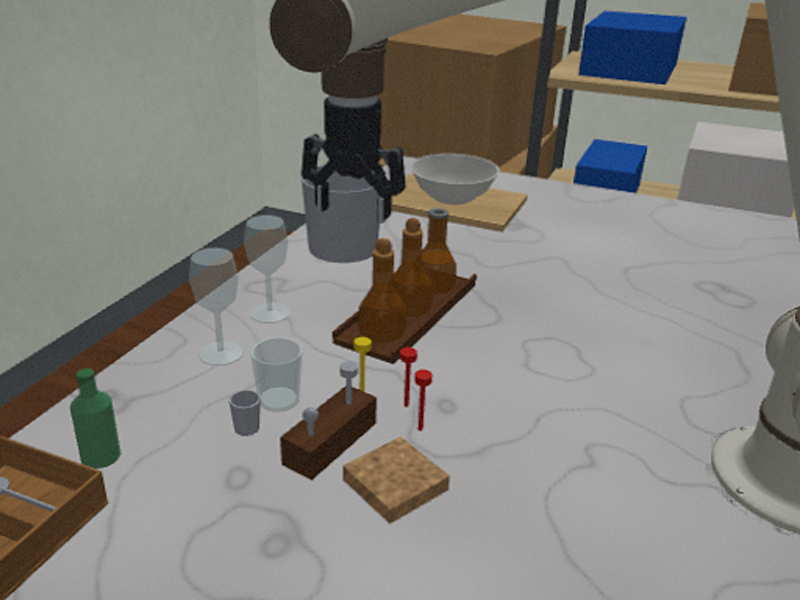

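Candidates for the rod (enlarged pixels, scene / side):
- Flat steel head in the stand: (448,256) / (349,370)
- Stirrer ball: (475,245) / (311,414)
- Red: (391,255), (397,276) / (409,355), (423,378)
- Yellow: (436,289) / (362,345)

The steel, flat-headed one fits the description. The open carafe is the one at the scene-near end: (312,428) / (438,213). I'll check both in a close crop.

```bash
python3 - <<'E'
import pickle,cv2,numpy as np
cs=pickle.load(open('c0.pkl','rb'))
def crop(n,u,v,s=8,w=50,h=37):
    return cv2.resize(cs[n][0][v:v+h,u:u+w,::-1],(w*s,h*s),interpolation=cv2.INTER_CUBIC)
a=np.hstack([crop('scene',268,148),crop('side',185,225)])
b=np.hstack([crop('scene',175,260),crop('side',255,125)])
cv2.imwrite('pics/crops.png',np.vstack([a,b]))
E
```

```text
(no output)
```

View pics/crops.png

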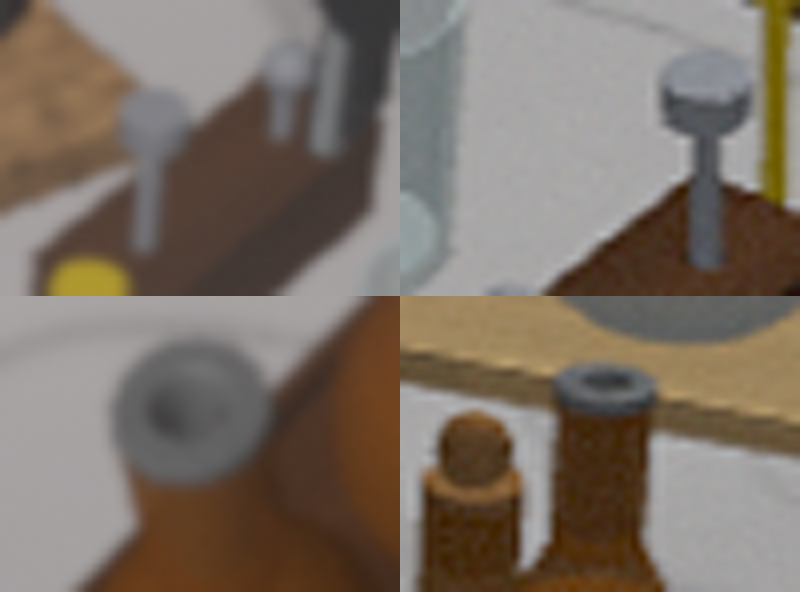

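```bash
python3 - <<'E'
from h import *
import pickle
cs=pickle.load(open('c0.pkl','rb'));S,D=cs['scene'],cs['side']
f=lambda u0,v0,x,y:(u0+x/8-.44,v0+y/8-.44)
g=lambda x,y:((x+.5)/1.5625-.5,(y+.5)/1.5625-.5)
for n,a,b,z in [('head',f(268,148,154,120),f(185,225,306,93),96),('shank@45',f(268,148,145,250),f(185,225,306,265),45),('liner',f(175,260,191,115),f(255,125,205,91),153),
 ('ball',f(268,148,287,66),g(311,414),72),
 ('stopA',g(363,369),g(412,227),165),('stopB',g(409,324),g(383,247),165),('red1',g(391,255),g(409,355),90),('red2',g(397,276),g(423,378),90),('yel',g(436,289),g(362,345),90),('tumbler',g(508,286),g(276,348),85),('jig',g(526,280),g(245,398),50),('coast',g(414,248),g(396,472),24)]:
    print(n,tri([S,D],[a,b]).round(1),atz(S,a,z).round(1),atz(D,b,z).round(1))
for n,uv,z in [('stand',[(282,462),(282,435),(340,390),(377,398)],45)]:
    for p in uv: print(n,atz(D,g(*p),z).round())
s=arm.read_state();print(R.from_quat(s['ee_rot']).as_matrix().round(3),s['position'].round(1))
E
```

```text
head [554.2 152.8  96.9] [553.2 153.5  96. ] [555.2 151.9  96. ]
shank@45 [554.9 151.7  41.6] [556.3 148.   45. ] [553.1 155.9  45. ]
liner [ 589.7 -269.7  154.2] [ 589.1 -269.2  153. ] [ 590.7 -272.4  153. ]
ball [568.2 230.6  73.3] [567.5 232.2  72. ] [569.2 229.2  72. ]
stopA [ 598.9 -173.7  163.1] [ 598.9 -175.3  165. ] [ 598.1 -168.9  165. ]
stopB [609.5 -80.6 164. ] [609.2 -81.8 165. ] [609.3 -78.1 165. ]
red1 [485.   94.6 105.7] [467.5 109.2  90. ] [499.8  76.7  90. ]
red2 [481.3  90.2  65.1] [503.7  67.5  90. ] [462.5 119.5  90. ]
yel [571.   75.9  86. ] [572.7  71.7  90. ] [568.5  81.8  90. ]
tumbler [670.  139.   89.1] [666.8 142.2  85. ] [675.9 133.9  85. ]
jig [677.6 211.7  50.5] [676.9 211.8  50. ] [678.9 211.2  50. ]
coast [451.1 225.8  20. ] [451.5 220.6  24. ] [451.2 231.   24. ]
stand [573. 295.  45.]
stand [599. 252.  45.]
stand [576. 135.  45.]
stand [523. 129.  45.]
[[-0.    -1.    -0.002]
 [-1.     0.    -0.   ]
 [ 0.     0.002 -1.   ]] [624.6  -0.  230.5]
```

Confirmed in the crops: flat steel head on the rod, ball on the stirrer, and an open grey liner on the scene-near carafe. The fingers already close along world x, which is clear at both ends, so no turn is needed.

Call:
{"op": "drive_tool", "data": {"deltas": [[[-2.5,1.2,1.5],[0,0,0]],[[-2.5,1.2,1.5],[0,0,0]],[[-2.5,1.2,1.5],[0,0,0]],[[-2.5,1.2,1.5],[0,0,0]],[[-2.5,1.2,1.5],[0,0,0]],[[-2.5,1.1,1.5],[0,0,0]],[[-0.3,0,0],[0,0,0]],[[0,0,0],[0,0,0]],[[0,0,0],[0,0,0]],[[0,0,0],[0,0,0]]], "claw": 6.0}}

```text
clock: 1.15
position: [554.7, 152.4, 141.9]
ee_rot: [-0.707, 0.708, -0.0, 0.001]
contact_force: [-0.0, -0.6, -1.2]
gripper_width: 60.1
grasp_force: 0.0
```

```bash
python3 - <<'E'
from h import *
import pickle
c=cam('wrist');pickle.dump(c,open('w1.pkl','wb'))
cv2.imwrite('pics/w1.png',cv2.resize(c[0][:,:,::-1],(800,600),interpolation=cv2.INTER_CUBIC))
print(arm.read_state()['position'])
print((proj(c,[[554.2,152.8,102],[554.2,152.8,45],[568,231,62]])*1.5625).round())
E
```

```text
[554.62516771 152.29562626 141.89137461]
[[405. 340.]
 [405. 293.]
 [377. 456.]]
```

View pics/w1.png

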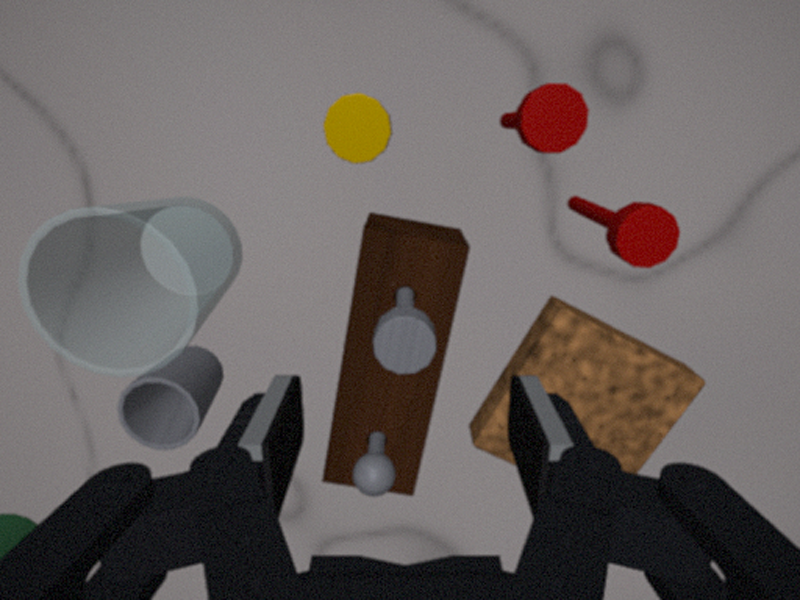

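The rod's head is at (405,340), exactly where predicted, between the pads. The tumbler, jigger and coasters are clear of the fingers. I'll descend and grip the head.

Call:
{"op": "drive_tool", "data": {"deltas": [[[0,0,1.0],[0,0,0]],[[0,0,1.5],[0,0,0]],[[0,0,1.5],[0,0,0]],[[0,0,1.2],[0,0,0]],[[0,0,0.8],[0,0,0]],[[0,0,0.3],[0,0,0]],[[0,0,0],[0,0,0]],[[0,0,0],[0,0,0]]]}}

```text
clock: 2.0
position: [554.4, 153.2, 78.8]
ee_rot: [0.707, -0.707, 0.0, -0.001]
contact_force: [-0.3, 0.2, -0.4]
gripper_width: 60.1
grasp_force: 0.0
```

Call:
{"op": "drive_tool", "data": {"deltas": [[[0,0,0],[0,0,0]],[[0,0,0],[0,0,0]],[[0,0,0],[0,0,0]],[[0,0,0],[0,0,0]],[[0,0,0],[0,0,0]],[[0,0,0],[0,0,0]],[[0,0,0],[0,0,0]],[[0,0,0],[0,0,0]]], "claw": 1.8}}

```text
clock: 2.8
position: [554.3, 153.2, 78.9]
ee_rot: [0.707, -0.707, 0.0, -0.0]
contact_force: [-0.3, -0.4, 5.1]
gripper_width: 21.6
grasp_force: 58.8
```

Call:
{"op": "drive_tool", "data": {"deltas": [[[0,0,-0.5],[0,0,0]],[[0,0,-1],[0,0,0]],[[0,0,-1.5],[0,0,0]],[[0,0,-1.5],[0,0,0]],[[0,0,-1.5],[0,0,0]],[[0,0,-2],[0,0,0]],[[0,0,-2.5],[0,0,0]],[[0,0,-2.5],[0,0,0]],[[0,0,-2.5],[0,0,0]],[[0,0,-2],[0,0,0]],[[0,0,-1],[0,0,0]],[[0,0,0],[0,0,0]]]}}

```text
clock: 4.0
position: [554.3, 153.2, 264.8]
ee_rot: [-0.707, 0.707, -0.0, 0.001]
contact_force: [0.6, -0.4, -1.1]
gripper_width: 21.9
grasp_force: 58.8
```

```bash
python3 - <<'E'
from h import *
c=[cam(n) for n in('wrist','scene','side')]
s=arm.read_state();p=s['position'];print(p,s['gripper_width'])
f=lambda i,s:cv2.resize(i[:,:,::-1],None,fx=s,fy=s,interpolation=cv2.INTER_CUBIC)
out=[]
for k in(1,2):
    u,v=proj(c[k],[p])[0].astype(int);print(u,v)
    out.append(f(c[k][0][max(0,v-30):,u-33:u+33][:99],6)[:594,:396])
w=np.hstack(out);cv2.imwrite('pics/h.png',w)
E
```

```text
[553.1918538  152.77966504 261.82431528] 21.301166185622087
291 106
223 163
```

View pics/h.png

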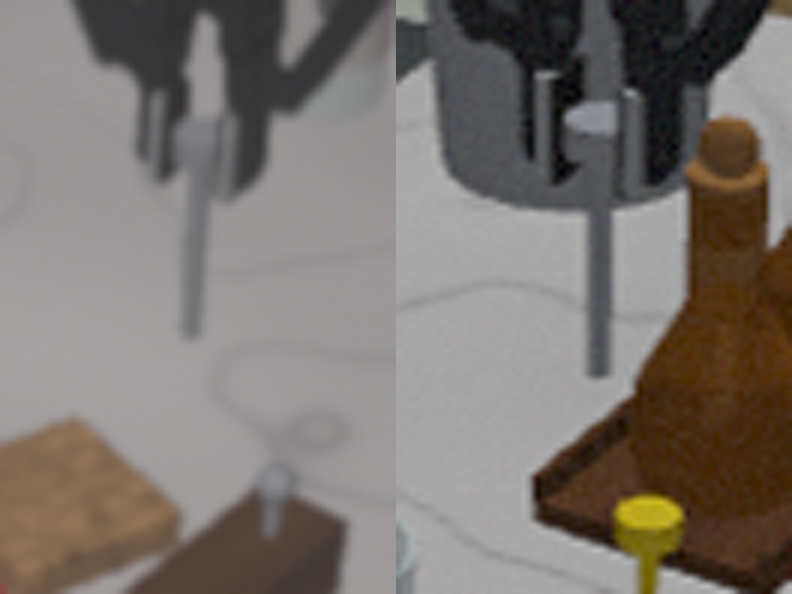

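The rod is held by the head and nearly upright: foot at about (190,335) in the left crop and (597,375) in the right. I'll carry it across above stopper height.

Call:
{"op": "drive_tool", "data": {"deltas": [[[2,0,-0.5],[0,0,0]],[[4,0,-0.5],[0,0,0]],[[4,0,-0.5],[0,0,0]],[[4,0,-0.5],[0,0,0]],[[4,0,0],[0,0,0]],[[4,0,0],[0,0,0]],[[4,0,0],[0,0,0]],[[4,0,0],[0,0,0]],[[4,0,0],[0,0,0]],[[4,0,0],[0,0,0]],[[3,0,0],[0,0,0]],[[1.2,-0.6,0],[0,0,0]]]}}

```text
clock: 5.35
position: [558.8, -271.4, 281.4]
ee_rot: [-0.706, 0.708, 0.001, -0.001]
contact_force: [-0.0, 0.4, 0.5]
gripper_width: 21.7
grasp_force: 58.8
```

Call:
{"op": "drive_tool", "data": {"deltas": [[[0,-1,0.5],[0,0,0]],[[0,-1,1],[0,0,0]],[[0,-0.6,1],[0,0,0]],[[0,-0.4,0.5],[0,0,0]],[[0,0,0],[0,0,0]],[[0,0,0],[0,0,0]],[[0,0,0],[0,0,0]],[[0,0,0],[0,0,0]]]}}

```text
clock: 6.15
position: [590.0, -268.9, 254.1]
ee_rot: [0.707, -0.707, 0.001, -0.0]
contact_force: [0.7, -0.7, -0.6]
gripper_width: 21.8
grasp_force: 58.8
```

```bash
python3 - <<'E'
from h import *
import pickle
c=[cam(n) for n in('wrist','scene','side')];pickle.dump(c,open('c2.pkl','wb'))
s=arm.read_state();p=s['position'];print(p,s['gripper_width'],s['ee_rot'])
f=lambda i,u,v,w,h,s:cv2.resize(i[v:v+h,u:u+w,::-1],None,fx=s,fy=s,interpolation=cv2.INTER_CUBIC)
L=[[589.7,-269.7,156]]
us=[proj(k,L)[0].astype(int) for k in c];print(us)
h=[]
for k,(u,v) in zip(c,us):
    u0,v0=u-22,max(0,v-75);print(u0,v0)
    h.append(f(k[0],u0,v0,44,100,6))
cv2.imwrite('pics/al.png',np.hstack(h))
E
```

```text
[ 589.91200162 -269.07068442  253.79716042] 21.717325089612707 [-7.07057477e-01  7.07155971e-01 -3.32717158e-04  2.16720495e-04]
[array([258, 185]), array([198, 273]), array([280, 135])]
236 110
176 198
258 60
```

View pics/al.png

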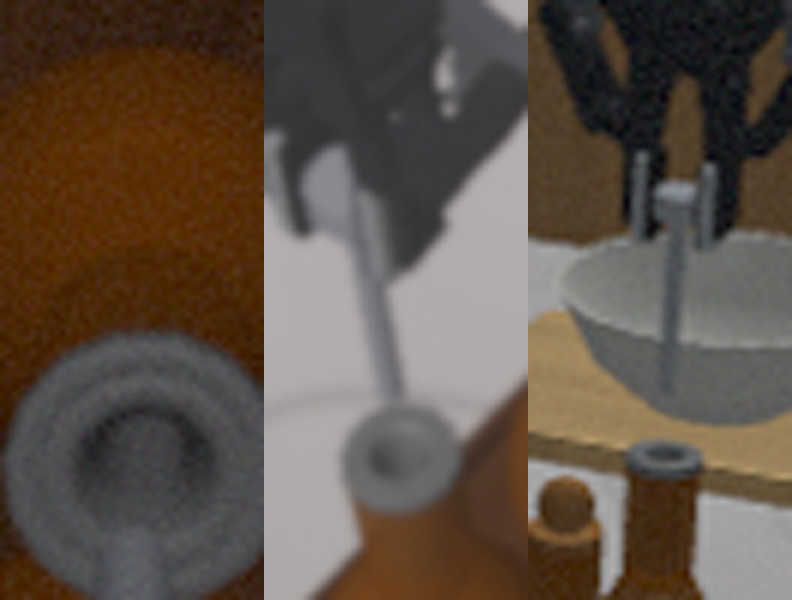

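```bash
python3 - <<'E'
from h import *
import pickle
W,S,D=pickle.load(open('c2.pkl','rb'))
f=lambda u0,v0,x,y:(u0+x/6-.42,v0+y/6-.42)
ft=tri([S,D],[f(176,198,131,398),f(258,60,141,393)]);print('foot',ft)
print('liner W',atz(W,f(236,110,143,460),156),'S',atz(S,f(176,198,137,458),153),'D',atz(D,f(258,60,137,459),153))
print('liner SD',tri([S,D],[f(176,198,137,458),f(258,60,137,459)]))
# expected vertical rod under TCP
p=np.array([590,-269,254.]);X=[p+[0,0,25],p+[0,0,19-6],p+[0,0,19-6-80]]
for c,o in((S,(176,198)),(D,(258,60)),(W,(236,110))): print(((proj(c,X)-o+.42)*6).round())
w=cv2.resize(W[0][150:250,190:320,::-1],None,fx=6,fy=6,interpolation=cv2.INTER_CUBIC);cv2.imwrite('pics/w2.png',w)
E
```

```text
foot [ 590.37042983 -269.94078614  184.85626854]
liner W [ 589.2541325  -269.35072994  156.        ] S [ 589.0467607 -269.1764897  153.       ] D [ 589.76163128 -271.6883316   153.        ]
liner SD [ 589.25618054 -269.63356363  153.81580652]
[[ 88. 171.]
 [ 93. 203.]
 [127. 390.]]
[[152. 187.]
 [150. 215.]
 [139. 390.]]
[[ 132. 1021.]
 [ 133.  927.]
 [ 136.  548.]]
```

View pics/w2.png

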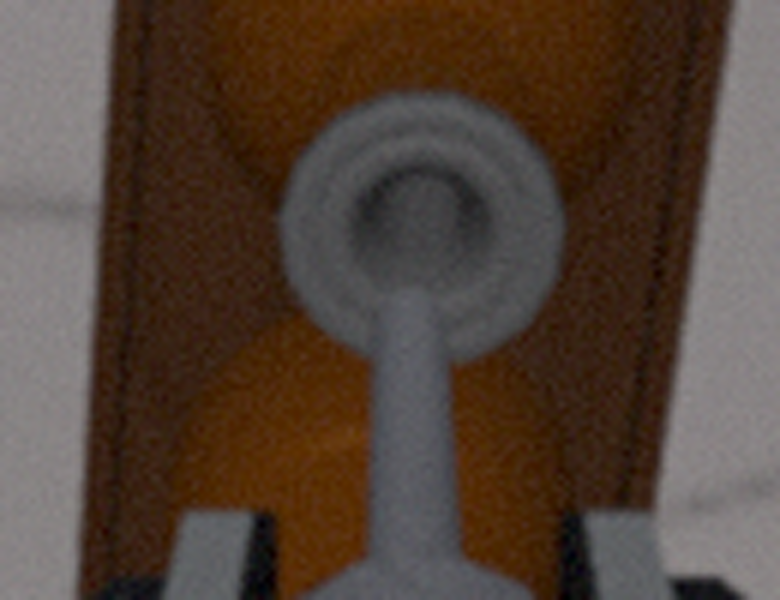

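```bash
python3 - <<'E'
from h import *
import pickle
W,S,D=pickle.load(open('c2.pkl','rb'))
f=lambda x,y:(190+x/6-.42,150+y/6-.42)
for y in(310,319): print('foot',atz(W,f(410,y),185))
print('mouth',atz(W,f(421,227),156),'outer',atz(W,f(423.5,229),156),'topedge',atz(W,f(423,90),156),'L/R',atz(W,f(282,228),155),atz(W,f(565,228),155), 'mouth far',atz(W,f(421,155),156))
E
```

```text
foot [ 590.25963857 -268.054592    185.        ]
foot [ 590.26039297 -266.99438285  185.        ]
mouth [ 589.00531284 -268.43986482  156.        ] outer [ 588.69466996 -268.17937429  156.        ] topedge [ 588.77853611 -285.91515245  156.        ] L/R [ 606.33184792 -267.9810668   155.        ] [ 571.05223629 -267.99922102  155.        ] mouth far [ 589.01395246 -277.71594513  156.        ]
```

The rod hangs upright, with its foot about 1.2 mm beyond the liner in +x. I'll correct that and lower it.

Call:
{"op": "drive_tool", "data": {"deltas": [[[0,0.12,0],[0,0,0]],[[0,0,1],[0,0,0]],[[0,0,1],[0,0,0]],[[0,0,0.8],[0,0,0]],[[0,0,0.6],[0,0,0]],[[0,0,0.6],[0,0,0]],[[0,0,0.6],[0,0,0]],[[0,0,0],[0,0,0]],[[0,0,0],[0,0,0]]]}}

```text
clock: 7.2
position: [588.9, -269.0, 207.4]
ee_rot: [0.707, -0.707, 0.0, 0.0]
contact_force: [1.1, -0.2, -0.9]
gripper_width: 21.1
grasp_force: 58.8
```

Call:
{"op": "drive_tool", "data": {"deltas": [[[0,0,0.6],[0,0,0]],[[0,0,0.6],[0,0,0]],[[0,0,0.6],[0,0,0]],[[0,0,0.5],[0,0,0]],[[0,0,0.3],[0,0,0]],[[0,0,0.2],[0,0,0]],[[0,0,0],[0,0,0]],[[0,0,0],[0,0,0]]]}}

```text
clock: 8.0
position: [588.9, -269.0, 179.5]
ee_rot: [0.707, -0.707, 0.0, -0.0]
contact_force: [-0.5, 0.9, -0.3]
gripper_width: 21.4
grasp_force: 58.8
```

The rod is about 45 mm into the bore with no side load. I'll release it.

Call:
{"op": "drive_tool", "data": {"deltas": [[[0,0,0],[0,0,0]],[[0,0,0],[0,0,0]],[[0,0,0],[0,0,0]],[[0,0,0],[0,0,0]],[[0,0,0],[0,0,0]],[[0,0,0],[0,0,0]],[[0,0,0],[0,0,0]],[[0,0,0],[0,0,0]]], "claw": 6.0}}

```text
clock: 8.8
position: [588.8, -269.0, 179.3]
ee_rot: [-0.707, 0.707, 0.0, 0.0]
contact_force: [-0.8, 0.2, -0.0]
gripper_width: 59.8
grasp_force: 0.0
```

Call:
{"op": "drive_tool", "data": {"deltas": [[[0,0,-1],[0,0,0]],[[0,0,-2],[0,0,0]],[[0,0,-2],[0,0,0]],[[0,0,-1],[0,0,0]],[[0,0,0],[0,0,0]],[[0,0,0],[0,0,0]],[[0,0,0],[0,0,0]],[[0,0,0],[0,0,0]],[[0,0,0],[0,0,0]],[[0,0,0],[0,0,0]]], "claw": 0}}

```text
clock: 9.8
position: [588.7, -269.0, 238.9]
ee_rot: [-0.707, 0.707, 0.0, -0.0]
contact_force: [-0.4, 0.8, -0.0]
gripper_width: 0.3
grasp_force: 0.0
```

```bash
python3 - <<'E'
from h import *
c=[cam(n) for n in('wrist','scene','side')]
print(arm.read_state()['position'],arm.read_state()['gripper_width'])
f=lambda i,u,v,w,h,s:cv2.resize(i[v:v+h,u:u+w,::-1],None,fx=s,fy=s,interpolation=cv2.INTER_CUBIC)
h=[]
for k in c:
    u,v=proj(k,[[589,-269,175]])[0].astype(int);u0,v0=u-22,min(max(0,v-50),284);print(u0,v0, ((proj(k,[[589,-269,156],[589,-269,183],[589,-269,189]])-[u0,v0]+.42)*6).round().tolist())
    h.append(f(k[0],u0,v0,44,100,6))
cv2.imwrite('pics/rel.png',np.hstack(h))
E
```

```text
[ 588.7673893  -268.98578857  239.19100175] 0.3427687940694145
235 152 [[139.0, 250.0], [138.0, 333.0], [138.0, 354.0]]
175 216 [[142.0, 344.0], [132.0, 289.0], [130.0, 276.0]]
258 78 [[137.0, 347.0], [141.0, 291.0], [141.0, 278.0]]
```

View pics/rel.png

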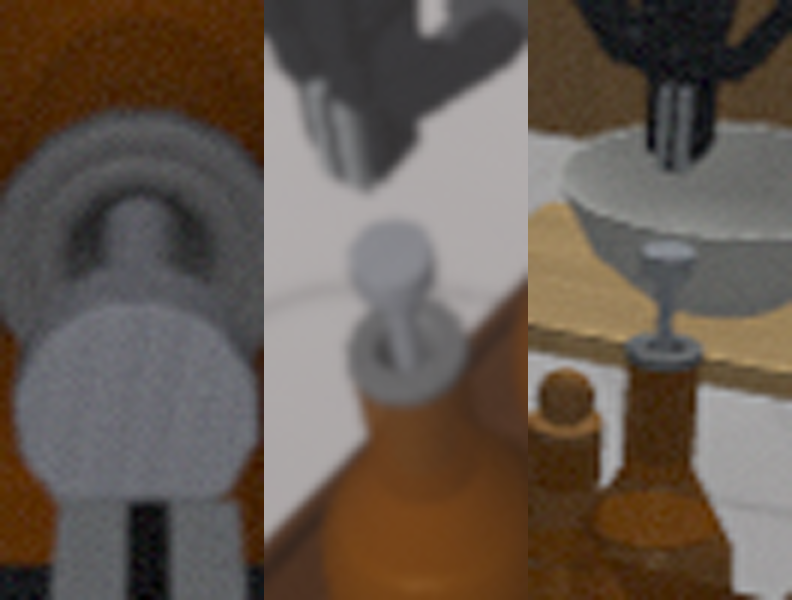

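Released: the rod stands upright in the liner, head well proud (side head at (668,255), flange at (664,348)). The shut fingers are centred above it, so I'll press down.

Call:
{"op": "drive_tool", "data": {"deltas": [[[0,0,1],[0,0,0]],[[0,0,1],[0,0,0]],[[0,0,0.8],[0,0,0]],[[0,0,0.5],[0,0,0]],[[0,0,0.4],[0,0,0]],[[0,0,0.4],[0,0,0]],[[0,0,0.4],[0,0,0]],[[0,0,0.4],[0,0,0]],[[0,0,0.4],[0,0,0]],[[0,0,0],[0,0,0]],[[0,0,0],[0,0,0]]]}}

```text
clock: 11.05
position: [588.4, -268.8, 185.6]
ee_rot: [-0.707, 0.707, 0.001, -0.0]
contact_force: [0.7, 0.4, 1.2]
gripper_width: 0.3
grasp_force: 0.2
```

Call:
{"op": "drive_tool", "data": {"deltas": [[[0,0,0.3],[0,0,0]],[[0,0,0.3],[0,0,0]],[[0,0,0.3],[0,0,0]],[[0,0,0.3],[0,0,0]],[[0,0,0.2],[0,0,0]],[[0,0,0],[0,0,0]],[[0,0,0],[0,0,0]]]}}

```text
clock: 11.75
position: [588.5, -268.8, 171.6]
ee_rot: [-0.707, 0.707, 0.001, -0.0]
contact_force: [-0.1, -0.8, -0.1]
gripper_width: -0.3
grasp_force: 0.2
```

Call:
{"op": "drive_tool", "data": {"deltas": [[[0,0,0.2],[0,0,0]],[[0,0,0.1],[0,0,0]],[[0,0,0.1],[0,0,0]],[[0,0,0],[0,0,0]]]}}

```text
clock: 12.15
position: [588.8, -269.0, 168.3]
ee_rot: [0.707, -0.707, 0.0, -0.0]
contact_force: [0.3, 0.0, 1.8]
gripper_width: -0.3
grasp_force: 1.1
```

Call:
{"op": "drive_tool", "data": {"deltas": [[[0,0,0.1],[0,0,0]],[[0,0,0],[0,0,0]],[[0,0,0],[0,0,0]]]}}

```text
clock: 12.45
position: [588.9, -269.0, 168.3]
ee_rot: [0.707, -0.707, 0.0, -0.0]
contact_force: [-1.1, 0.4, 5.9]
gripper_width: -0.2
grasp_force: 2.6
```

Call:
{"op": "drive_tool", "data": {"deltas": [[[0,0,0.1],[0,0,0]],[[0,0,0],[0,0,0]],[[0,0,0],[0,0,0]]]}}

```text
clock: 12.75
position: [588.9, -269.0, 168.2]
ee_rot: [0.707, -0.707, 0.001, -0.0]
contact_force: [-2.2, 1.1, 8.0]
gripper_width: -0.1
grasp_force: 4.2
```

Call:
{"op": "drive_tool", "data": {"deltas": [[[0,0,-0.5],[0,0,0]],[[0,0,-1],[0,0,0]],[[0,0,-2],[0,0,0]],[[0,0,-3],[0,0,0]],[[0,0,-2],[0,0,0]],[[0,0,0],[0,0,0]],[[0,0,0],[0,0,0]],[[0,0,0],[0,0,0]]]}}

```text
clock: 13.55
position: [588.0, -268.7, 249.7]
ee_rot: [-0.707, 0.707, 0.001, -0.001]
contact_force: [-0.3, -0.2, -0.3]
gripper_width: -0.3
grasp_force: 0.0
```

```bash
python3 - <<'E'
from h import *
c=[cam(n) for n in('wrist','scene','side')]
f=lambda i,u,v,w,h,s:cv2.resize(i[v:v+h,u:u+w,::-1],None,fx=s,fy=s,interpolation=cv2.INTER_CUBIC)
h=[]
for k in c:
    u,v=proj(k,[[589,-269,165]])[0].astype(int)
    h.append(f(k[0],u-33,min(max(0,v-50),284),66,100,4))
cv2.imwrite('pics/fin.png',np.hstack(h))
E
```

```text
(no output)
```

View pics/fin.png

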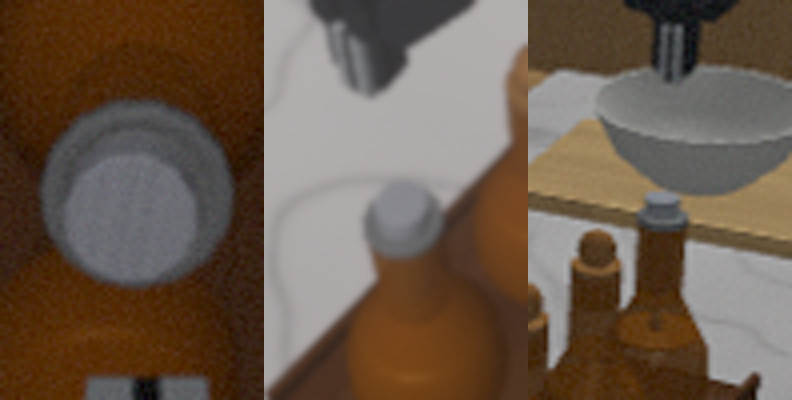

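The head sits flat on the liner (side view (660,208)), the stoppers are in place, and the gripper is clear.

```bash
python3 -c "
from bench import arm
print(arm.job_done())"
```

```text
the job is handed in; nothing more can be done
None
```

The job is handed in: the chill rod stood by itself in the open carafe's liner after release, then was pressed down until its head rested on the flange, at about 13.7 s of the 51 s; the hand-in call returned no verdict.

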